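# Zero the portion scale

## Task

Put both corn cobs that were left on the scale's pan into the compost caddy. Then zero the empty scale: take the ball pen, push its writing tip into the small round hole at the left of the sloped front panel and hold the recessed key fully in for two seconds, gently, with nothing touching the pan. Finally lay the pen back down on the notebook; do not shove the scale about, upset the caddy or disturb the other things.

Things in the scene. Friction and masses are not known exactly. Their poses are not given: they have to be found in the camera images.
- scale: Aluminium scale, 180 mm deep (x), 176 mm wide (y), about 2.4 kg, loose on rubber feet: it slides if pushed with over 10 N. Origin: middle of its underside. The front panel faces -x and leans back 30 degrees from upright: straight into it is (0.866, 0, -0.5) in the scale's frame. On it: a display in the middle, two flush white keys at the right that do nothing, the key hole at the left (+y).
- zero_mouth (a point): Centre of the mouth of the key hole in the scale's panel, on the face of the panel, 34 mm above the worktop. The hole is round, 16 mm across with a 1.5 mm chamfer, and goes straight into the panel, which is 7 mm thick; behind it lies the flat white zero key, wider than the hole, 7 to 15 mm below the panel's face (this differs from scale to scale and is not told).
- zero_key (a joint): Travel of the zero key in m: 0 out, 0.004 fully in. A spring pushes it back: about 1 N to start it, 4 N at the end stop; over 10 N breaks it. It counts as in from 0.0032.
- pan: Steel weighing pan on top of the scale, 144 mm (x) by 176 mm (y), with a rim 5 mm high over its floor all round. Origin: middle of its underside, 3 mm below its floor, which is 63 mm above the worktop; fixed to the scale.
- cob_1_mid (a point): Centre of the longer stripped corn cob: straw-coloured, 100 mm long, 28 mm thick, about 45 g, lying on the pan along its own x axis, 14 mm above the pan's floor.
- cob_2_mid (a point): Centre of the shorter stripped corn cob: straw-coloured, 84 mm long, 28 mm thick, about 45 g, lying on the pan along its own x axis, 14 mm above the pan's floor.
- cob_1: The longer corn cob; origin at the middle of its underside, x along it.
- cob_2: The shorter corn cob; origin at the middle of its underside, x along it.
- caddy: Open round steel compost caddy, loose, 0.6 kg, 112 mm high, 142 mm wide inside at the mouth, 115 mm at the bottom. Origin: middle of its underside. It stands at one side of the scale and the notebook at the other. Keep the arm clear of the fixed food keeper behind the left side: 0.3 m tall, its front 0.66 m ahead of the robot, from 0.13 to 0.39 m to the left.
- notebook: Blue notebook lying flat, loose, 148 mm along its x, 109 mm along its y, cover 11 mm above the worktop. Origin: middle of its underside.
- pen: Blue ball pen, 142 mm long, hexagonal, 10 mm thick, 12 g, lying on the notebook at the start. Origin: on its underside as it first lies, at mid length; its own -y axis points to the writing tip, +y to the tail.
- pen_mid (a point): Middle of the pen, on its axis.
- pen_tip (a point): Writing tip of the pen (1.6 mm across; the pen widens to 7 mm at 12 mm and to 10 mm at 24 mm from it).
- timer: Bystander: kitchen timer with a red dial, 72 mm wide, 59 mm high, at the right. Origin: middle of its underside.
- spice_jar: Bystander: spice jar with a black cap, 40 mm wide, 105 mm high, behind the scale to the left. Origin: middle of its underside.
- jar: Bystander: glass jar with a black lid, 65 mm wide, 86 mm high, behind the scale. Origin: middle of its underside.

How it is judged:
By the outcome, as a careful person would: the job done as asked, in the order asked, and still so for the second after the job is handed in, with the robot touching nothing.
It also fails if it takes over 72 s, if anything falls off the work surface, if the arm or the gripper's body presses on something with over 40 N, if the wrist force passes 120 N, or if a joint passes its speed limit or range.

## Robot

A 6-joint arm with a two-finger parallel gripper is mounted at the origin on a cart in front of the work surface, level with it; the furniture and walls round the work are solid. World frame = base frame: x ahead of the robot, y to its left, z up, the work surface at z = 0. Lengths are in m, angles in rad, forces in N, time in s.
With the tool pointing down it reaches from about 0.4 to 0.925 m from the base axis. Payload 3.4 kg.
Tool frame: the origin (TCP) lies midway between the tips of the shut fingers; the grasp point (between the pads) lies 19 mm behind it (bot.grasp_offset is the distance from the TCP to the grasp point, in m); z points along the fingers, y is the line along which they close (so a half turn about z gives the same grasp; the last joint's range is limited). The gripper opens to 85 mm and grips with 20 to 120 N. Pads are 22 mm wide; open, the fingers measure 114 mm over their backs; the gripper's body (76 mm by 85 mm) begins 54 mm behind the grasp point. The pads swing forward as they close: fully open they stand 13 mm farther back than shut.
Start: joints at [-1.325, 0.307, 1.506, -0, 1.328, -0.073], TCP at [0.181, -0.546, 0.231] pointing down, gripper open.
Joint ranges: [-3.12, 3.12], [-1.05, 2.28], [0.14, 2.33], [-1.42, 4.57], [0.1, 2.73], [-2.68, 2.68]. Speed limits (rad/s): [2.57, 2.57, 3.14, 3.14, 3.14, 3.14].

## Interface

Orientations are given as a rotation vector (axis times angle).
In Python, from workcell import bot, optics gives the robot as it stands. The module is installed in compiled form; this text tells all that it offers.
- The arm moves only by the tool apply_moves, never from a script. Its argument "series" is a list of rows, each a list of 7 numbers: the shift along the world's x, y, z in units of 40 mm (1.0 is 40 mm), then the turn, a rotation vector about the world's x, y, z in units of 5 degrees (1.0 is 5 degrees), then the closure, from -1 (fully open) to 1 (shut). In form: [[x, y, z, rx, ry, rz, claw], ...]. A call has 1 to 10 rows; each row shifts and turns the commanded pose from where the row before left it; what a row does not reach is not made up. A row lasts 1/8 s, in which the tool goes at most 62.5 mm and 10.7 degrees, less where a joint would pass 70% of its speed; a pose out of reach is approached as far as the arm can. A call is refused whole if a number of a shift passes 1 or a number of a turn 1, either way. A call with a gripper value outside its range is refused whole. The fingers move at their own pace and stop on an object; "squeeze" is the grip in N (left out, the last holds). Time passes only in rows, so rows that do not move let the fingers close. It gives the time, the measured TCP pose, the force, the opening and the grip force at its end, in the units of the state.
- bot.read_state(): the state, without advancing time (a new reading comes with each control period).
- optics.grab_frame(name): name is "side" or "top" or "wrist"; returns (picture, depth): 384x512x3 uint8, red, green, blue; 384x512 float32, m along the optical axis (not along the pixel's ray), 0 where there is no reading.
- optics.get_calibration(name): a dict with "mtx" (3x3 intrinsics, pixels), "camera_from_world" (4x4, takes a point from world to camera coordinates). Camera axes: x right, y up, looking along -z (the intrinsics and any distortion apply to the point x, -y, -z); pixel columns grow to the right and rows downward; lengths in m; the calibration is good to about 2 mm. A picture is of the moment at which its call begins: read the wrist's pose just before it. get_calibration takes no time and is no camera call; for the wrist camera it gives the pose at the moment of the call.
- bot.finish_job(): hands the job in; it is judged then, once.
The state is a dict: "t": time; "joint_positions": joint angles; "qvel": joint speeds; "joint_torque": joint torques, N m; "tcp_pos": TCP position; "tcp_rot": TCP orientation; "force": force on the tool from outside, world axes, zero at the start; "torque": the same for the moment, N m; "opening": opening from 0.0 (shut) to 1.0 (fully open); "grip_force": force on a finger pad.
Only numpy, scipy, OpenCV 4.12 (cv2) and the standard library are available. Lean on these libraries where they do the work, as an engineer would, in place of code of your own. Each camera call takes 0.05 s, during which the arm holds its last target. There are 200 camera calls.

## Working session

There is one attempt and no reset: what is moved stays moved. The work goes in short steps, Python scripts to look and compute and a tool call to move; the robot and the scene stay as the last step left them, time stands still between calls to the robot, and variables do not carry over. Pictures are saved under pics/ and viewed, at most 10 in all, crops included, and the job is handed in when it is done.

Besides the shell and the picture viewer there is one more tool, called as a command line: name --pt "numbers of a row" for each row, then --argument value for the rest. apply_moves: Moves the arm, as the interface text tells. Its arguments: {"type":"object","properties":{"series":{"type":"array","items":{"type":"array","items":{"type":"number"}}},"squeeze":{"type":"number"}},"required":["series"]}

```bash
mkdir -p pics; cat > h.py <<'E'
import numpy as np, cv2
from workcell import bot, optics
def grab(n):
    c=optics.get_calibration(n); p,d=optics.grab_frame(n); return p,d,np.array(c["mtx"]),np.array(c["camera_from_world"])
def world(d,K,T):
    v,u=np.mgrid[:d.shape[0],:d.shape[1]]
    X=np.stack([(u-K[0,2])/K[0,0]*d,-(v-K[1,2])/K[1,1]*d,-d],-1)
    return (X-T[:3,3])@T[:3,:3]
def plane(u,v,z,K,T):
    r=np.array([(u-K[0,2])/K[0,0],-(v-K[1,2])/K[1,1],-1.])@T[:3,:3]
    o=-T[:3,:3].T@T[:3,3]; return o+r*(z-o[2])/r[2]
E
python3 - <<'E'
from h import *
for n in("top","side"):
    p,d,K,T=grab(n); np.savez(n+".npz",p=p,d=d,K=K,T=T)
    cv2.imwrite(f"pics/{n}0.png",p[...,::-1]); print(n,K.tolist(),(-T[:3,:3].T@T[:3,3]).round(3),list(optics.get_calibration(n)), (d>0).mean())
print(bot.read_state())
E
```

```text
top [[467.2888608614141, 0.0, 254.70207435034203], [0.0, 467.2888608614141, 191.31540434830984], [0.0, 0.0, 1.0]] [-0.026  0.116  1.49 ] ['mtx', 'camera_from_world'] 0.9959869384765625
side [[376.9550268904247, 0.0, 251.8760125988149], [0.0, 376.9550268904247, 195.24463103311567], [0.0, 0.0, 1.0]] [0.129 0.682 0.779] ['mtx', 'camera_from_world'] 0.9959513346354166
{'t': 0.1, 'joint_positions': array([-1.32450571e+00,  3.07471046e-01,  1.50753731e+00,  1.71101962e-05,
        1.32842850e+00, -7.35323439e-02]), 'qvel': array([ 0.00052099, -0.00342015, -0.00202832,  0.00172967,  0.00054541,
       -0.00017838]), 'joint_torque': array([ 2.36599817e-04, -4.58529103e+01, -2.52607781e+01, -6.75399269e-05,
        5.55800900e-03, -3.68855197e-06]), 'tcp_pos': array([ 0.18058909, -0.5452375 ,  0.23049077]), 'tcp_rot': array([-3.09969600e+00, -4.99939188e-01,  2.23798434e-04]), 'force': array([-0.20166059,  0.1406635 , -0.57188539]), 'torque': array([0.02499778, 0.04160344, 0.00662917]), 'grip_force': 0.0, 'opening': 0.9989145552214856}
```

View pics/top0.png

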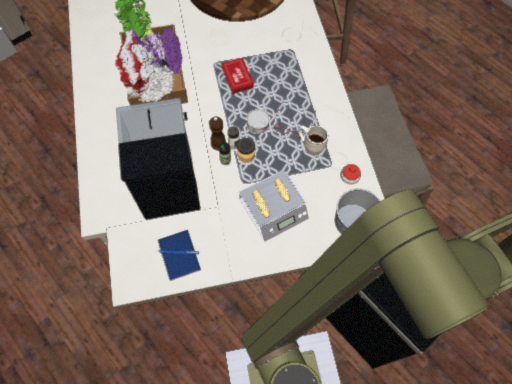

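View pics/side0.png

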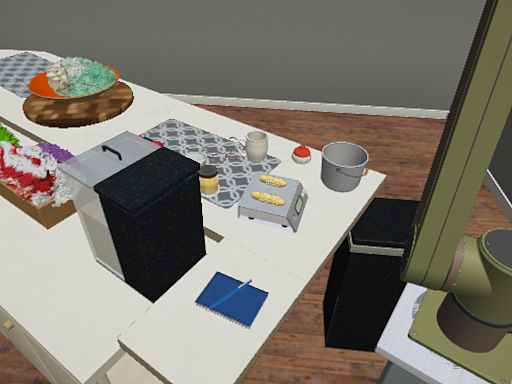

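The top view shows the cobs at about (262,204) and (283,190) on the scale at (273,205). The notebook with the pen is at (180,253), the caddy at about (357,212), the timer at (351,173), and the jars at (246,150) and (225,153). The side view agrees.

```bash
python3 - <<'E'
from h import *
for n in("top","side"):
    z=np.load(n+".npz"); p,d,K,T=[z[k] for k in"pdKT"]; W=world(d,K,T)
    hsv=cv2.cvtColor(p,cv2.COLOR_RGB2HSV); print(n)
    def comps(m,name,amin):
        c,l,s,ce=cv2.connectedComponentsWithStats(m.astype(np.uint8))
        for i in range(1,c):
            if s[i,4]<amin: continue
            P=W[l==i]; mu=np.median(P,0); r=cv2.minAreaRect((P[:,:2]*1000).astype(np.float32))
            zs=np.percentile(P[:,2],[5,95])
            print(name,s[i,4],ce[i].round(),mu.round(3),"rect c",np.round(r[0]),"size",np.round(r[1]),"ang",round(r[2],1),"z",zs.round(3))
    H,S,V=cv2.split(hsv)
    near=(W[...,0]<.95)&(W[...,0]>.2)&(abs(W[...,1])<.6)
    comps((H>12)&(H<35)&(S>90)&(W[...,2]>.066)&(W[...,2]<.12)&near,"cob",30)
    comps((H>95)&(H<125)&(S>120)&near&(W[...,2]<.05),"blue",100)
    comps((H>95)&(H<125)&(S>80)&(V>130)&near&(W[...,2]<.05),"pen",8)
    comps(near&(W[...,2]>.03)&(W[...,2]<.078)&(W[...,1]<.15)&(W[...,1]>-.17)&(W[...,0]<.72),"scale",200)
    comps(near&(W[...,2]>.1)&(W[...,2]<.12)&(W[...,1]<-.12)&(W[...,0]>.4),"caddyrim",10)
    comps(near&(W[...,2]>.03)&(W[...,2]<.12)&(W[...,0]>.66),"behind",20)
E
```

```text
top
cob 38 [246. 153.] [ 0.771 -0.024  0.082] rect c [774. -23.] size [53. 18.] ang 75.8 z [0.067 0.09 ]
cob 101 [282. 189.] [ 0.606 -0.114  0.089] rect c [ 608. -115.] size [83. 24.] ang 15.6 z [0.083 0.096]
cob 77 [258. 197.] [ 0.597 -0.029  0.089] rect c [590. -32.] size [60. 22.] ang 14.7 z [0.084 0.094]
cob 44 [264. 211.] [ 0.544 -0.039  0.088] rect c [547. -42.] size [45. 20.] ang 21.7 z [0.082 0.094]
blue 1212 [178. 255.] [0.474 0.258 0.013] rect c [477. 257.] size [143. 103.] ang 10.4 z [0.007 0.02 ]
pen 87 [178. 252.] [0.483 0.255 0.021] rect c [483. 254.] size [126.  10.] ang 75.8 z [0.013 0.026]
scale 2121 [273. 203.] [ 0.573 -0.081  0.064] rect c [583. -81.] size [173. 179.] ang 16.7 z [0.04 0.07]
caddyrim 218 [354. 201.] [ 0.525 -0.334  0.112] rect c [ 502. -324.] size [ 94. 157.] ang 27.7 z [0.101 0.119]
behind 314 [258. 121.] [ 0.919 -0.097  0.04 ] rect c [917. -99.] size [86. 66.] ang 89.7 z [0.034 0.046]
behind 634 [313. 138.] [ 0.799 -0.274  0.065] rect c [ 835. -250.] size [198.  98.] ang 36.0 z [0.038 0.1  ]
behind 976 [233. 145.] [0.803 0.01  0.085] rect c [820. 
[... 824 characters left out ...]
 c [585. -81.] size [171. 184.] ang 17.2 z [0.034 0.069]
caddyrim 421 [344. 155.] [ 0.476 -0.345  0.109] rect c [ 479. -338.] size [149. 152.] ang 32.9 z [0.101 0.116]
behind 668 [252. 144.] [ 0.788 -0.253  0.071] rect c [ 864. -259.] size [228. 147.] ang 36.5 z [0.034 0.098]
behind 34 [296. 150.] [ 0.668 -0.362  0.041] rect c [ 671. -366.] size [34. 20.] ang 87.0 z [0.031 0.053]
behind 572 [206. 173.] [ 0.792 -0.025  0.063] rect c [859. -73.] size [ 62. 219.] ang 54.3 z [0.035 0.089]
behind 108 [254. 179.] [ 0.671 -0.111  0.063] rect c [671. -97.] size [ 30. 100.] ang 6.3 z [0.061 0.066]
behind 1121 [113. 251.] [0.771 0.36  0.077] rect c [778. 360.] size [  5. 235.] ang 88.1 z [0.034 0.116]
```

apply_moves --pt "0.84 0.98 0.1 0 0 0 -1" --pt "0.84 0.98 0.1 0 0 0 -1" --pt "0.84 0.98 0.1 0 0 0 -1" --pt "0.84 0.98 0.1 0 0 0 -1" --pt "0.84 0.98 0.1 0 0 0 -1" --pt "0.84 0.98 0.1 0 0 0 -1" --pt "0.84 0.98 0.1 0 0 0 -1" --pt "0.84 0.98 0.1 0 0 0 -1" --pt "0.84 0.98 0.1 0 0 0 -1" --pt "0.84 0.98 0.1 0 0 0 -1" --squeeze 30

```text
t: 1.35
tcp_pos: [0.5174, -0.1523, 0.2711]
tcp_rot: [-3.101, -0.5, 0.001]
force: [-0.3, -0.7, -1.0]
opening: 1.002
grip_force: 0.0
```

apply_moves --pt "0 0.6 0 0 0 0 -1" --pt "0 0.5 0 0 0 0 -1" --pt "0 0 0 0 0 0 -1"

```text
t: 1.72
tcp_pos: [0.5161, -0.1088, 0.271]
tcp_rot: [-3.101, -0.503, 0.001]
force: [0.6, 0.1, 1.2]
opening: 0.998
grip_force: 0.0
```

```bash
python3 - <<'E'
from h import *
s=bot.read_state();print(s["tcp_pos"],s["tcp_rot"],s["t"])
p,d,K,T=grab("wrist"); np.savez("w1.npz",p=p,d=d,K=K,T=T)
cv2.imwrite("pics/w1.png",p[...,::-1]); print((-T[:3,:3].T@T[:3,3]).round(3))
W=world(d,K,T); H,S,V=cv2.split(cv2.cvtColor(p,cv2.COLOR_RGB2HSV))
m=(H>12)&(H<35)&(S>90)&(W[...,2]>.066)&(W[...,2]<.12)
c,l,st,ce=cv2.connectedComponentsWithStats(m.astype(np.uint8))
for i in range(1,c):
    if st[i,4]>300:
        P=W[l==i]; print(st[i,4],ce[i],np.percentile(P[:,2],[5,95]),cv2.minAreaRect((P[:,:2]*1000).astype(np.float32)))
E
```

```text
[ 0.51610326 -0.10882774  0.27101582] [-3.10070478e+00 -5.02826445e-01  1.45244063e-03] 1.725
[ 0.584 -0.087  0.413]
2081 [210.67563671  91.5233061 ] [0.08068438 0.08985411] ((576.280517578125, -37.93723678588867), (99.39546203613281, 28.398962020874023), 12.171525001525879)
1776 [292.49155405  84.16047297] [0.080298   0.08986858] ((611.35595703125, -117.56990814208984), (83.30745697021484, 27.444894790649414), 13.08382797241211)
```

View pics/w1.png

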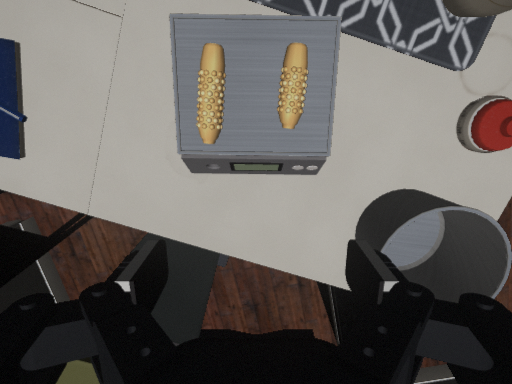

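The wrist view shows both cobs at (211,92) and (292,84), the key hole at the panel's left at about (213,167), the caddy at (430,245), and the pen's end at (23,118). The cob sizes of 99 x 28 and 83 x 27 mm and the top at 0.09 match what was given.

apply_moves --pt "0.5 0.6 -0.5 0 0 -1 -1" --pt "0.5 0.6 -1 0 0 0 -1" --pt "0.5 0.57 -1 0 0 0 -1" --pt "0 0 -1 0 0 0 -1" --pt "0 0 -0.8 0 0 0 -1" --pt "0 0 -0.5 0 0 0 -1" --pt "0 0 -0.18 0 0 0 -1" --pt "0 0 0 0 0 0 0.2" --pt "0 0 0 0 0 0 1" --pt "0 0 0 0 0 0 1"

```text
t: 3.02
tcp_pos: [0.5775, -0.0393, 0.0732]
tcp_rot: [3.12, 0.364, 0.003]
force: [0.6, -0.2, 0.0]
opening: 0.376
grip_force: 0.0
```

apply_moves --pt "0 0 0 0 0 0 1" --pt "0 0 0 0 0 0 1"

```text
t: 3.28
tcp_pos: [0.5775, -0.0392, 0.0733]
tcp_rot: [3.12, 0.365, 0.003]
force: [-0.8, -1.5, 5.8]
opening: 0.312
grip_force: 31.1
```

```bash
python3 - <<'E'
from h import *
z=np.load("w1.npz"); p,d,K,T=[z[k] for k in"pdKT"]; W=world(d,K,T)
# panel plane: frame yaw from pan rim; caddy rim circle
m=(W[...,2]>.104)&(W[...,2]<.118); m[:180]=0; m[:,:350]=0; m[310:]=0
m[235:300,345:415]=0
P=W[m][:,:2]; A=np.c_[2*P,np.ones(len(P))]; s=np.linalg.lstsq(A,(P**2).sum(1),rcond=None)[0]
print("caddy",s[:2],np.sqrt(s[2]+s[:2]@s[:2]),len(P))
m=(W[...,2]>.058)&(W[...,2]<.0705)&(W[...,0]>.45); m[:,:165]=0;m[:,345:]=0; m[165:]=0
P=W[m][:,:2]; print("pan",cv2.minAreaRect((P*1000).astype(np.float32)))
g=cv2.cvtColor(p[150:185,175:335],cv2.COLOR_RGB2BGR); cv2.imwrite("pics/panel.png",cv2.resize(g,None,fx=5,fy=5,interpolation=2))
for u,v in((213,167),(200,167),(225,165),(256,167),(315,168)): print(u,v,plane(u,v,.034,K,T).round(4),W[v,u].round(4))
E
```

```text
caddy [ 0.48063987 -0.3396445 ] 0.07255556604387055 1436
pan ((595.2576293945312, -80.93394470214844), (152.3511199951172, 178.83999633789062), 17.54288101196289)
213 167 [ 0.4925 -0.059   0.034 ] [ 0.4905 -0.0584  0.0254]
200 167 [ 0.4873 -0.0433  0.034 ] [ 0.4856 -0.0425  0.0275]
225 165 [ 0.4999 -0.0728  0.034 ] [ 0.5006 -0.073   0.0375]
256 167 [ 0.5099 -0.1112  0.034 ] [ 0.5101 -0.1111  0.0354]
315 168 [ 0.5324 -0.1831  0.034 ] [ 0.5326 -0.1829  0.0351]
```

View pics/panel.png

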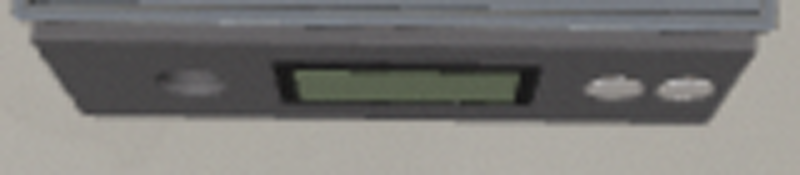

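The enlarged panel shows the hole at (192,82) in the crop, which is (213.4,166.4) in the full picture. Cob 1 is gripped at 31 N, so it goes to the caddy at (0.481, -0.340).

apply_moves --pt "0 0 0.5 0 0 0 1" --pt "0 0 1 0 0 0 1" --pt "0 0 1 0 0 0 1" --pt "-0.2 -0.8 1 0 0 0 1" --pt "-0.35 -1 0.2 0 0 0 1" --pt "-0.35 -1 0 0 0 0 1" --pt "-0.35 -1 0 0 0 0 1" --pt "-0.35 -1 0 0 0 0 1" --pt "-0.35 -1 0 0 0 0 1" --pt "-0.35 -1 0 0 0 0 1"

```text
t: 4.53
tcp_pos: [0.484, -0.312, 0.22]
tcp_rot: [-3.12, -0.365, 0.0]
force: [1.0, 0.2, -0.6]
opening: 0.314
grip_force: 30.4
```

apply_moves --pt "-0.1 -0.7 0 0 0 0 1" --pt "0 0 -0.6 0 0 0 1" --pt "0 0 -1 0 0 0 1" --pt "0 0 -0.9 0 0 0 1" --pt "0 0 -0.6 0 0 0 1" --pt "0 0 -0.3 0 0 0 1" --pt "0 0 0 0 0 0 1" --pt "0 0 0 0 0 0 -0.1" --pt "0 0 0 0 0 0 -0.1" --pt "0 0 0 0 0 0 -0.1"

```text
t: 5.78
tcp_pos: [0.4812, -0.3394, 0.085]
tcp_rot: [3.119, 0.364, 0.002]
force: [-0.1, 1.0, -0.0]
opening: 0.553
grip_force: 0.0
```

apply_moves --pt "0 0 1 0 0 0 -0.1" --pt "0 0 1 0 0 0 -0.1" --pt "0.1 0.2 1 0 0 0 -0.1" --pt "0.6 1 0.4 0 0 0 -0.5" --pt "0.6 1 0 0 0 0 -0.8" --pt "0.6 1 0 0 0 0 -0.8" --pt "0.6 1 -0.2 0 0 0 -0.8" --pt "0.5 0.9 -0.4 0 0 0 -0.8" --pt "0.25 0.45 -0.8 0 0 0 -0.8" --pt "0 0 -0.8 0 0 0 -0.8"

```text
t: 7.02
tcp_pos: [0.612, -0.1152, 0.132]
tcp_rot: [3.12, 0.369, 0.003]
force: [-1.0, -0.7, 0.4]
opening: 0.899
grip_force: 0.0
```

apply_moves --pt "0 0 -0.7 0 0 0 -0.8" --pt "0 0 -0.5 0 0 0 -0.8" --pt "0 0 -0.27 0 0 0 -0.8" --pt "0 0 0 0 0 0 -0.8" --pt "0 0 0 0 0 0 1" --pt "0 0 0 0 0 0 1" --pt "0 0 0 0 0 0 1" --pt "0 0 0 0 0 0 1" --pt "0 0 0 0 0 0 1"

```text
t: 8.15
tcp_pos: [0.6114, -0.1172, 0.0743]
tcp_rot: [3.12, 0.364, 0.003]
force: [0.3, -0.7, 5.6]
opening: 0.319
grip_force: 30.2
```

apply_moves --pt "0 0 0.5 0 0 0 1" --pt "0 0 1 0 0 0 1" --pt "0 0 1 0 0 0 1" --pt "-0.3 -0.5 1 0 0 0 1" --pt "-0.6 -1 0.2 0 0 0 1" --pt "-0.6 -1 0 0 0 0 1" --pt "-0.6 -1 0 0 0 0 1" --pt "-0.6 -1 0 0 0 0 1" --pt "-0.4 -0.8 0 0 0 0 1" --pt "-0.15 -0.25 -0.2 0 0 0 1"

```text
t: 9.4
tcp_pos: [0.4799, -0.3411, 0.2134]
tcp_rot: [3.12, 0.36, 0.001]
force: [1.2, 0.3, -0.8]
opening: 0.316
grip_force: 29.7
```

apply_moves --pt "0 0 -0.8 0 0 0 1" --pt "0 0 -1 0 0 0 1" --pt "0 0 -0.8 0 0 0 1" --pt "0 0 -0.4 0 0 0 1" --pt "0 0 0 0 0 0 1" --pt "0 0 0 0 0 0 -0.1" --pt "0 0 0 0 0 0 -0.1" --pt "0 0 0 0 0 0 -0.1" --pt "0 0 0.8 0 0 0 -0.1" --pt "0 0 1 0 0 0 -0.1"

```text
t: 10.65
tcp_pos: [0.4801, -0.3386, 0.1656]
tcp_rot: [-3.119, -0.364, 0.002]
force: [0.6, -0.1, -1.1]
opening: 0.552
grip_force: 0.0
```

apply_moves --pt "0 0.2 1 0 0 0 -0.1" --pt "0 1 1 0 0 1 -1" --pt "0 1 0.1 0 0 1 -1" --pt "0 1 0 0 0 1 -1" --pt "0 1 0 0 0 1 -1" --pt "0 1 0 0 0 1 -1" --pt "0 1 0 0 0 1 -1" --pt "0 1 0 0 0 1 -1" --pt "0 1 0 0 0 1 -1" --pt "0 1 0 0 0 1 -1"

```text
t: 11.9
tcp_pos: [0.4807, 0.0302, 0.25]
tcp_rot: [2.741, 1.534, 0.002]
force: [0.5, 0.3, -0.0]
opening: 0.998
grip_force: 0.0
```

apply_moves --pt "0 1 0 0 0 1 -1" --pt "0 1 0 0 0 1 -1" --pt "0 1 0 0 0 1 -1" --pt "0 1 0 0 0 0.5 -1" --pt "0 0 0 0 0 0 -1" --pt "0 0 0 0 0 0 -1"

```text
t: 12.65
tcp_pos: [0.4805, 0.1885, 0.2495]
tcp_rot: [2.478, 1.93, -0.0]
force: [0.1, -0.3, -0.1]
opening: 0.999
grip_force: 0.0
```

```bash
python3 - <<'E'
from h import *
s=bot.read_state();print(s["tcp_pos"],s["tcp_rot"],s["t"],s["joint_positions"])
p,d,K,T=grab("wrist"); np.savez("w2.npz",p=p,d=d,K=K,T=T)
t,td,tK,tT=grab("top"); np.savez("t2.npz",p=t,d=td,K=tK,T=tT)
im=np.vstack([p[...,::-1],cv2.resize(t[130:300,140:420,::-1],(512,311))])
cv2.imwrite("pics/w2.png",cv2.resize(im,(440,597)))
E
```

```text
[0.48052343 0.1885203  0.24951067] [ 2.47778764e+00  1.93028855e+00 -4.15994356e-04] 12.65 [ 2.92539402e-01  2.10424446e-01  1.59676341e+00 -7.33330931e-04
  1.33441295e+00  5.39852753e-01]
```

View pics/w2.png

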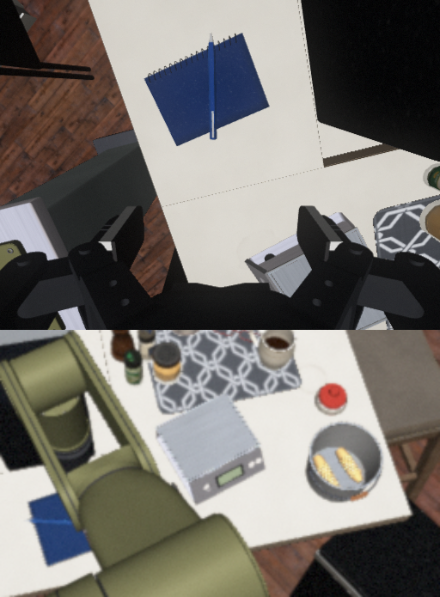

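Both cobs lie in the caddy and the pan is empty. The pen's tip points up in the wrist view at (212,35), which is +y, and its tail is at (213,138).

```bash
python3 - <<'E'
from h import *
z=np.load("w2.npz"); p,d,K,T=[z[k] for k in"pdKT"]; W=world(d,K,T)
roi=np.zeros(d.shape,bool); roi[30:172,225:270]=1
m=roi&(W[...,2]>.0145)&(W[...,2]<.03)
ys,xs=np.where(m); print(m.sum(),np.percentile(W[m][:,2],[5,50,95]),ys.min(),ys.max())
c,l,st,ce=cv2.connectedComponentsWithStats(m.astype(np.uint8)); i=1+st[1:,4].argmax()
ys,xs=np.where(l==i); print(st[i])
P=np.array([plane(u,v,.018,K,T) for u,v in zip(xs,ys)])[:,:2]
vx,vy,x0,y0=cv2.fitLine(P.astype(np.float32),cv2.DIST_L2,0,.01,.01).ravel()
if vy<0: vx,vy=-vx,-vy
s=(P-[x0,y0])@[vx,vy]; print("ang",np.degrees(np.arctan2(vy,vx)),"len",s.max()-s.min(),"mid",np.array([x0,y0])+np.array([vx,vy])*(s.max()+s.min())/2)
tipend=np.array([x0,y0])+np.array([vx,vy])*s.max(); tail=np.array([x0,y0])+np.array([vx,vy])*s.min(); print("tip",tipend,"tail",tail)
# width at ends
n=np.array([-vy,vx]); w=(P-[x0,y0])@n
for lo in np.linspace(s.min(),s.max(),10)[:-1]:
    k=(s>=lo)&(s<lo+(s.max()-s.min())/9); print(round(np.ptp(w[k])*1000,1),end=" ")
from scipy.spatial.transform import Rotation as R
print(R.from_rotvec([2.47778764e+00,1.93028855e+00,0]).as_matrix().round(3))
E
```

```text
926 [0.01490661 0.01794223 0.01993898] 38 162
[242  38  11 125 925]
ang 76.6166 len 0.14112270721251963 mid [0.48778081 0.2593661 ]
tip [0.50411336 0.32801121] tail [0.47144825 0.19072098]
10.0 8.9 9.8 9.7 9.6 9.5 9.6 9.3 6.8 [[ 0.245  0.97   0.   ]
 [ 0.97  -0.245 -0.001]
 [-0.     0.001 -1.   ]]
```

apply_moves --pt "0.04 0.7 -0.5 0 0 0.2 -0.8" --pt "0.04 0.65 -1 0 0 0 -0.6" --pt "0 0 -1 0 0 0 -0.6" --pt "0 0 -1 0 0 0 -0.6" --pt "0 0 -1 0 0 0 -0.6" --pt "0 0 -0.7 0 0 0 -0.6" --pt "0 0 -0.35 0 0 0 -0.6" --pt "0 0 -0.2 0 0 0 -0.6" --pt "0 0 0 0 0 0 -0.6" --pt "0 0 0 0 0 0 -0.6" --squeeze 60

```text
t: 14.0
tcp_pos: [0.4847, 0.2432, 0.0203]
tcp_rot: [2.461, 1.951, 0.003]
force: [-0.5, -0.3, 0.2]
opening: 0.805
grip_force: 0.0
```

apply_moves --pt "0 0 -0.18 0 0 0 -0.6" --pt "0 0 0 0 0 0 0.5" --pt "0 0 0 0 0 0 1" --pt "0 0 0 0 0 0 1" --pt "0 0 0 0 0 0 1" --pt "0 0 0 0 0 0 1" --pt "0 0 0 0 0 0 1"

```text
t: 14.88
tcp_pos: [0.4841, 0.243, 0.0123]
tcp_rot: [2.462, 1.952, 0.001]
force: [-0.3, 0.2, 3.0]
opening: 0.078
grip_force: 58.9
```

apply_moves --pt "0 0 0.4 0 0 0 1" --pt "0 0 1 0 0 0 1" --pt "0 0 1 0 0 -0.5 1" --pt "-0.1 -0.3 1 0 0 -1 1" --pt "-0.1 -0.8 0.3 0 0 -1 1" --pt "-0.1 -0.8 0 0 0 -1 1" --pt "-0.1 -0.8 0 0 0 -1 1" --pt "-0.1 -0.8 0 0 0 -1 1" --pt "-0.1 -0.8 0 0 0 -1 1" --pt "-0.1 -0.8 0 0 0 -1 1"

```text
t: 16.12
tcp_pos: [0.4558, 0.0379, 0.161]
tcp_rot: [2.959, 1.053, 0.002]
force: [0.5, -0.3, -0.6]
opening: 0.081
grip_force: 58.8
```

apply_moves --pt "-0.1 -0.8 0 0 0 -1 1" --pt "-0.1 -0.8 0 0 0 -1 1" --pt "-0.1 -0.8 0 0 0 -1 1" --pt "-0.1 -0.8 0 0 0 -1 1" --pt "-0.1 -0.8 0 0 0 -0.3 1" --pt "-0.1 -0.8 0 0 0 0 1" --pt "0 0 0 0 0 0 1" --pt "0 0 0 0 0 0 1"

```text
t: 17.12
tcp_pos: [0.4318, -0.1527, 0.1605]
tcp_rot: [-3.103, -0.485, -0.0]
force: [0.1, 0.3, 0.1]
opening: 0.076
grip_force: 58.8
```

```bash
python3 - <<'E'
from h import *
s=bot.read_state();print(s["tcp_pos"],s["tcp_rot"],s["t"],s["joint_positions"],s["force"])
p,d,K,T=grab("wrist"); np.savez("w3.npz",p=p,d=d,K=K,T=T,tp=s["tcp_pos"],tr=s["tcp_rot"])
cv2.imwrite("pics/w3.png",cv2.resize(p[:,:,::-1],(768,576),interpolation=2)); print((-T[:3,:3].T@T[:3,3]).round(3))
E
```

```text
[ 0.43175145 -0.15267356  0.16047299] [-3.10343228e+00 -4.85473416e-01 -4.55473794e-04] 17.125 [-4.32586086e-01  2.17125117e-01  1.84188344e+00  5.76196842e-04
  1.08257475e+00  8.27592876e-01] [0.09347539 0.25691288 0.09938936]
[ 0.499 -0.132  0.302]
```

View pics/w3.png

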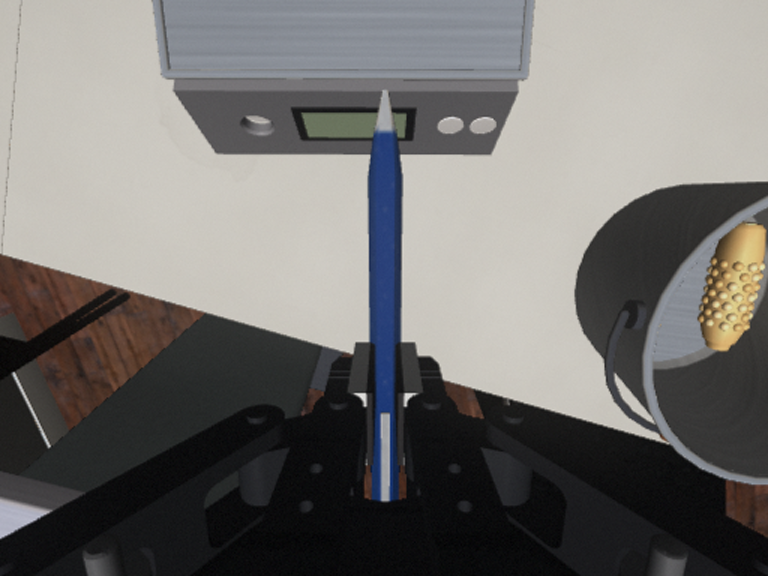

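The view shows the hole at (258,125), the pen tip at (385,91) and the pen straight along the tool's axis (scaled by 1.5). I'll now work out the refined hole centre, panel normal and pen tip in the tool frame.

```bash
python3 - <<'E'
from h import *
from scipy.spatial.transform import Rotation as R
z=np.load("w3.npz"); p,d,K,T,tp,tr=[z[k] for k in("p","d","K","T","tp","tr")]; W=world(d,K,T); Rt=R.from_rotvec(tr).as_matrix()
g=p.mean(2); roi=g[70:98,152:192]; med=np.median(g[76:92,153:160]); print("panel",med)
m=(abs(roi-med)>12).astype(np.uint8); m[:4]=0;m[-4:]=0
c,l,st,ce=cv2.connectedComponentsWithStats(m)
for i in range(1,c):
    if st[i,4]>10: print(st[i]+[152,70,0,0,0],ce[i]+[152,70])
i=1+st[1:,4].argmax(); x,y,w,h,_=st[i]; hu,hv=152+x+(w-1)/2,70+y+(h-1)/2
M=plane(hu,hv,.034,K,T); print("hole px",hu,hv,"mouth",M)
# panel plane from depth: gray panel pixels
mm=np.zeros(d.shape,bool); mm[62:98,140:330]=1; mm[:,230:285]=0; mm[72:94,158:186]=0
mm&=(W[...,2]>.012)&(W[...,2]<.052)&(abs(g-med)<15)
P=W[mm]; c0=P.mean(0); n=np.linalg.svd(P-c0,full_matrices=0)[2][2]; n*=np.sign(n[0]); print("normal in",n,"yaw",np.degrees(np.arctan2(n[1],n[0])),mm.sum(),"mouth off plane",(M-c0)@n)
mp=(W[...,2]>.058)&(W[...,2]<.071); mp[60:]=0; mp[:, :90]=0; mp[:,370:]=0
e=[ (u,np.where(mp[:,u])[0].max()) for u in list(range(115,235,4))+list(range(280,345,4)) if mp[:,u].any()]
Q=np.array([plane(u,v,.068,K,T) for u,v in e])[:,:2]; f=cv2.fitLine(Q.astype(np.float32),cv2.DIST_HUBER,0,.01,.01).ravel(); print("edge yaw",np.degrees(np.arctan2(f[1],f[0]))%180-90)
# pen axis in tool frame
S=(W-tp)@Rt; ok=(d>0)&(S[...,0]>-.03)&(S[...,0]<.12)&(abs(S[...,1])<.012)&(abs(S[...,2])<.03)
for a in np.arange(.02,.1,.01):
    k=ok&(abs(S[...,0]-a)<.005)
    if k.sum(): print(round(a,3),"y",S[k][:,1].mean().round(4),"ztop",np.percentile(S[k][:,2],10).round(4),k.sum())
# tip by ray on plane tool z=-.0037
r=np.array([(256.7-K[0,2])/K[0,0],-(60.3-K[1,2])/K[1,1],-1])@T[:3,:3]; o=-T[:3,:3].T@T[:3,3]
ot=(o-tp)@Rt; rt=r@Rt
for zz in(-.0037,-.001,-.006): print("tip tool",zz,ot+rt*(zz-ot[2])/rt[2])
print(Rt.round(3), K[0,0])
E
```

```text
panel 85.66666666666667
[160  77  23  14 215] [171.50232558  83.20930233]
hole px 171.0 83.5 mouth [ 0.4934311  -0.05844665  0.034     ]
normal in [ 0.82526557  0.26139858 -0.50060716] yaw 17.575327248827012 2437 mouth off plane -0.0005076099917719204
edge yaw 17.794014
0.02 y 0.0008 ztop -0.0068 418
0.03 y 0.0008 ztop -0.0068 445
0.04 y 0.0008 ztop -0.0068 459
0.05 y 0.0008 ztop -0.0067 479
0.06 y 0.0008 ztop -0.0069 510
0.07 y 0.0008 ztop -0.0065 470
0.08 y 0.0008 ztop -0.0054 310
0.09 y 0.0008 ztop -0.0039 58
tip tool -0.0037 [ 0.08863117  0.00092008 -0.0037    ]
tip tool -0.001 [ 0.08897993  0.00092388 -0.001     ]
tip tool -0.006 [ 0.08833409  0.00091684 -0.006     ]
[[ 0.952  0.305  0.   ]
 [ 0.305 -0.952  0.   ]
 [ 0.    -0.    -1.   ]] 301.69573048732144
```

apply_moves --pt "-0.3 0.2 0 -0.305 0.953 0 1" --pt "-0.3 0.25 0 -0.305 0.953 0 1" --pt "-0.3 0.25 0 -0.305 0.953 0 1" --pt "-0.3 0.25 0 -0.305 0.953 0 1" --pt "-0.1 0.25 0 -0.305 0.953 0 1" --pt "0 0.25 -0.1 -0.305 0.953 0 1" --pt "0 0.135 -0.5 0 0 0 1" --pt "0 0 -0.5 0 0 0 1" --pt "0.1 0 -0.4 0 0 0 1" --pt "0.25 0 -0.24 0 0 0 1"

```text
t: 18.42
tcp_pos: [0.3939, -0.0891, 0.09]
tcp_rot: [2.924, 0.46, -0.785]
force: [-0.4, -0.1, -0.5]
opening: 0.079
grip_force: 58.8
```

apply_moves --pt "0 0 0 0 0 0 1" --pt "0 0 0 0 0 0 1"

```text
t: 18.68
tcp_pos: [0.3943, -0.0898, 0.0908]
tcp_rot: [2.924, 0.458, -0.784]
force: [-0.3, 0.0, 0.5]
opening: 0.08
grip_force: 58.8
```

```bash
cat > t.py <<'E'
from h import *
from scipy.spatial.transform import Rotation as R
s=bot.read_state(); Rt=R.from_rotvec(s["tcp_rot"]).as_matrix()
u=np.array([.825,.2628,-.5]); M=np.array([.4934,-.0584,.034])
tip=s["tcp_pos"]+Rt@[.0888,.0009,-.003]
e=tip-M; along=e@u; print("t",s["t"],"tcp",s["tcp_pos"].round(4),"depth mm",along*1000,"lateral mm",((e-along*u)*1000).round(2),"axis",Rt[:,0].round(3),"F along",s["force"]@u,s["force"].round(2),"q",s["joint_positions"].round(2))
E
cat > w4.py <<'E'
from h import *
import sys
p,d,K,T=grab("wrist"); q=p.copy()
cv2.imwrite("pics/"+sys.argv[1],p[...,::-1])
print((-T[:3,:3].T@T[:3,3]).round(3))
h=T[:3,:3]@[.4934,-.0584,.034]+T[:3,3]; print("hole px pred",K[0,2]+K[0,0]*h[0]/-h[2],K[1,2]-K[1,1]*h[1]/-h[2])
E
python3 t.py; python3 w4.py w4.png
```

```text
t 18.675 tcp [ 0.3943 -0.0898  0.0908] depth mm -29.63876637223294 lateral mm [ 0.27 -0.45  0.22] axis [ 0.825  0.265 -0.5  ] F along -0.49904262993097676 [-0.3   0.02  0.52] q [-0.13  0.51  1.74 -0.22  1.38  1.22]
[ 0.521 -0.05   0.178]
hole px pred 255.629288219605 -18.53504764474542
```

View pics/w4.png

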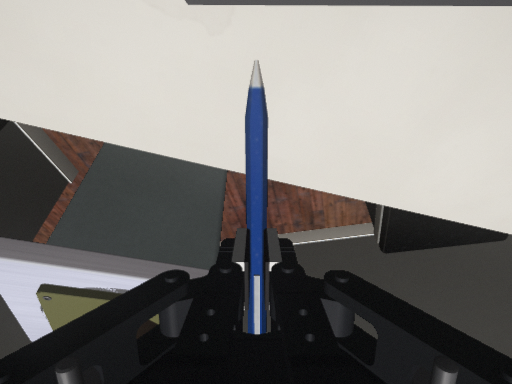

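The pen is aligned: its tip is at (256,62), in the same column as the predicted hole at 255.6. Next I advance along the hole's axis.

apply_moves --pt "0.165 0.053 -0.1 0 0 0 1" --pt "0.165 0.053 -0.1 0 0 0 1" --pt "0.165 0.053 -0.1 0 0 0 1" --pt "0.124 0.04 -0.075 0 0 0 1" --pt "0.062 0.02 -0.038 0 0 0 1" --pt "0 0 0 0 0 0 1"

```text
t: 19.48
tcp_pos: [0.4212, -0.0808, 0.0738]
tcp_rot: [2.924, 0.459, -0.785]
force: [0.7, -0.8, -0.1]
opening: 0.074
grip_force: 58.8
```

```bash
python3 t.py
```

```text
t 19.475 tcp [ 0.4212 -0.0808  0.0738] depth mm 3.435484186505195 lateral mm [-0.15 -0.19 -0.35] axis [ 0.824  0.265 -0.501] F along 0.3912538259616307 [ 0.68 -0.8  -0.09] q [-0.11  0.56  1.69 -0.21  1.38  1.24]
```

apply_moves --pt "0.021 0.0066 -0.0125 0 0 0 1" --pt "0.021 0.0066 -0.0125 0 0 0 1" --pt "0.021 0.0066 -0.0125 0 0 0 1" --pt "0 0 0 0 0 0 1"

```text
t: 19.98
tcp_pos: [0.4238, -0.0801, 0.0725]
tcp_rot: [2.924, 0.459, -0.784]
force: [0.6, -0.7, -0.2]
opening: 0.075
grip_force: 58.8
```

```bash
python3 t.py | cut -c1-140; python3 t.py | grep -o "F along.*"
```

```text
t 19.975 tcp [ 0.4238 -0.0801  0.0725] depth mm 6.3853375755358535 lateral mm [ 0.01 -0.23 -0.1 ] axis [ 0.824  0.265 -0.5  ] F along 0.4314
F along 0.4314898687886625 [ 0.6  -0.71 -0.25] q [-0.11  0.56  1.69 -0.21  1.38  1.24]
```

apply_moves --pt "0.021 0.0066 -0.0125 0 0 0 1" --pt "0.021 0.0066 -0.0125 0 0 0 1" --pt "0 0 0 0 0 0 1"

```text
t: 20.35
tcp_pos: [0.4255, -0.0796, 0.0714]
tcp_rot: [2.924, 0.459, -0.784]
force: [-0.2, -0.3, 0.2]
opening: 0.08
grip_force: 58.8
```

```bash
python3 t.py
```

```text
t 20.35 tcp [ 0.4255 -0.0796  0.0714] depth mm 8.447807683593485 lateral mm [-0.02 -0.25 -0.17] axis [ 0.824  0.265 -0.5  ] F along -0.3509413956567954 [-0.21 -0.3   0.2 ] q [-0.11  0.56  1.68 -0.21  1.38  1.24]
```

apply_moves --pt "0.021 0.0066 -0.0125 0 0 0 1" --pt "0.021 0.0066 -0.0125 0 0 0 1" --pt "0 0 0 0 0 0 1"

```text
t: 20.72
tcp_pos: [0.4267, -0.0791, 0.0705]
tcp_rot: [2.924, 0.459, -0.785]
force: [-1.1, -0.3, 0.2]
opening: 0.079
grip_force: 58.8
```

apply_moves --pt "0.021 0.0066 -0.0125 0 0 0 1" --pt "0 0 0 0 0 0 1"

```text
t: 20.98
tcp_pos: [0.4276, -0.0788, 0.07]
tcp_rot: [2.924, 0.459, -0.785]
force: [-1.6, 0.3, -0.2]
opening: 0.077
grip_force: 58.8
```

```bash
python3 t.py
```

```text
t 20.975 tcp [ 0.4276 -0.0788  0.07  ] depth mm 11.095939776033406 lateral mm [-0.12 -0.19 -0.31] axis [ 0.824  0.265 -0.501] F along -1.1914957622539055 [-1.62  0.26 -0.16] q [-0.11  0.57  1.68 -0.21  1.38  1.24]
```

apply_moves --pt "0.021 0.0066 -0.0125 0 0 0 1" --pt "0 0 0 0 0 0 1" --pt "0 0 0 0 0 0 1"

```text
t: 21.35
tcp_pos: [0.4285, -0.0785, 0.0695]
tcp_rot: [2.924, 0.459, -0.785]
force: [-1.2, 0.1, 1.8]
opening: 0.076
grip_force: 58.8
```

```bash
python3 t.py
```

```text
t 21.35 tcp [ 0.4285 -0.0785  0.0695] depth mm 12.188914106909767 lateral mm [-0.09 -0.17 -0.25] axis [ 0.824  0.265 -0.501] F along -1.8895555183217447 [-1.24  0.07  1.77] q [-0.11  0.57  1.68 -0.21  1.38  1.24]
```

apply_moves --pt "0.021 0.0066 -0.0125 0 0 0 1" --pt "0 0 0 0 0 0 1" --pt "0 0 0 0 0 0 1"

```text
t: 21.72
tcp_pos: [0.4294, -0.0783, 0.069]
tcp_rot: [2.924, 0.459, -0.785]
force: [-2.4, -1.0, 1.8]
opening: 0.073
grip_force: 58.8
```

```bash
python3 t.py
```

```text
t 21.725 tcp [ 0.4294 -0.0783  0.069 ] depth mm 13.248521254674058 lateral mm [-0.08 -0.2  -0.23] axis [ 0.824  0.265 -0.501] F along -3.144415855128902 [-2.42 -0.97  1.78] q [-0.11  0.57  1.68 -0.21  1.38  1.24]
```

apply_moves --pt "0.0105 0.0033 -0.0063 0 0 0 1" --pt "0 0 0 0 0 0 1" --pt "0 0 0 0 0 0 1"

```text
t: 22.1
tcp_pos: [0.4299, -0.0781, 0.0687]
tcp_rot: [2.924, 0.459, -0.785]
force: [-3.2, -0.3, 1.4]
opening: 0.079
grip_force: 58.8
```

```bash
python3 t.py
```

```text
t 22.1 tcp [ 0.4299 -0.0781  0.0687] depth mm 13.814878329598306 lateral mm [-0.05 -0.2  -0.2 ] axis [ 0.824  0.265 -0.501] F along -3.4375175096243518 [-3.23 -0.31  1.39] q [-0.11  0.57  1.68 -0.21  1.38  1.24]
```

apply_moves --pt "0.0105 0.0033 -0.0063 0 0 0 1" --pt "0 0 0 0 0 0 1" --pt "0 0 0 0 0 0 1"

```text
t: 22.48
tcp_pos: [0.4303, -0.078, 0.0685]
tcp_rot: [2.924, 0.459, -0.785]
force: [-2.9, -0.1, 1.5]
opening: 0.079
grip_force: 58.8
```

```bash
python3 t.py
```

```text
t 22.475 tcp [ 0.4303 -0.078   0.0685] depth mm 14.361820529410597 lateral mm [-0.05 -0.2  -0.19] axis [ 0.824  0.265 -0.5  ] F along -3.2062415918271063 [-2.94 -0.11  1.5 ] q [-0.1   0.57  1.68 -0.21  1.38  1.24]
```

apply_moves --pt "0.0105 0.0033 -0.0063 0 0 0 1" --pt "0 0 0 0 0 0 1" --pt "0 0 0 0 0 0 1"

```text
t: 22.85
tcp_pos: [0.4306, -0.0779, 0.0683]
tcp_rot: [2.924, 0.458, -0.785]
force: [-4.0, -2.2, 1.9]
opening: 0.077
grip_force: 58.8
```

```bash
python3 t.py
```

```text
t 22.85 tcp [ 0.4306 -0.0779  0.0683] depth mm 14.692720841295568 lateral mm [-0.1  -0.19 -0.27] axis [ 0.824  0.265 -0.501] F along -4.821189527654771 [-3.97 -2.22  1.92] q [-0.1   0.57  1.68 -0.21  1.38  1.24]
```

apply_moves --pt "0.0063 0.002 -0.0038 0 0 0 1" --pt "0 0 0 0 0 0 1" --pt "0 0 0 0 0 0 1"

```text
t: 23.22
tcp_pos: [0.4308, -0.0778, 0.0681]
tcp_rot: [2.924, 0.458, -0.785]
force: [-4.2, -1.6, 3.2]
opening: 0.08
grip_force: 58.8
```

```bash
python3 t.py
```

```text
t 23.225 tcp [ 0.4308 -0.0778  0.0681] depth mm 14.951850014717788 lateral mm [-0.09 -0.18 -0.26] axis [ 0.824  0.265 -0.501] F along -5.532281171780461 [-4.25 -1.62  3.2 ] q [-0.1   0.57  1.67 -0.21  1.39  1.24]
```

apply_moves --pt "0 0 0 0 0 0 1"

```text
t: 23.35
tcp_pos: [0.4308, -0.0778, 0.0681]
tcp_rot: [2.924, 0.458, -0.785]
force: [-4.9, -1.4, 2.4]
opening: 0.079
grip_force: 58.8
```

```bash
python3 t.py
```

```text
t 23.35 tcp [ 0.4308 -0.0778  0.0681] depth mm 14.938800973414917 lateral mm [-0.1  -0.2  -0.27] axis [ 0.824  0.265 -0.501] F along -5.619478109094712 [-4.87 -1.44  2.44] q [-0.1   0.57  1.67 -0.21  1.39  1.24]
```

The force is 5.6 N, above the 4 N at the end stop and well under the 10 N limit, so the key is fully in. I'll hold it there for 2.5 s.

apply_moves --pt "0 0 0 0 0 0 1" --pt "0 0 0 0 0 0 1" --pt "0 0 0 0 0 0 1" --pt "0 0 0 0 0 0 1" --pt "0 0 0 0 0 0 1" --pt "0 0 0 0 0 0 1" --pt "0 0 0 0 0 0 1" --pt "0 0 0 0 0 0 1" --pt "0 0 0 0 0 0 1" --pt "0 0 0 0 0 0 1"

```text
t: 24.6
tcp_pos: [0.4308, -0.0778, 0.0681]
tcp_rot: [2.924, 0.459, -0.785]
force: [-5.4, -1.3, 3.4]
opening: 0.079
grip_force: 58.8
```

apply_moves --pt "0 0 0 0 0 0 1" --pt "0 0 0 0 0 0 1" --pt "0 0 0 0 0 0 1" --pt "0 0 0 0 0 0 1" --pt "0 0 0 0 0 0 1" --pt "0 0 0 0 0 0 1" --pt "0 0 0 0 0 0 1" --pt "0 0 0 0 0 0 1" --pt "0 0 0 0 0 0 1" --pt "0 0 0 0 0 0 1"

```text
t: 25.85
tcp_pos: [0.4308, -0.0778, 0.0681]
tcp_rot: [2.924, 0.459, -0.785]
force: [-4.9, -1.3, 3.1]
opening: 0.078
grip_force: 58.8
```

```bash
python3 t.py
```

```text
t 25.85 tcp [ 0.4308 -0.0778  0.0681] depth mm 14.954763073101859 lateral mm [-0.08 -0.2  -0.25] axis [ 0.824  0.265 -0.501] F along -5.942831791930281 [-4.89 -1.34  3.11] q [-0.1   0.57  1.67 -0.21  1.39  1.24]
```

apply_moves --pt "-0.1 -0.033 0.063 0 0 0 1" --pt "-0.2 -0.066 0.125 0 0 0 1" --pt "-0.4 -0.13 0.25 0 0 0 1" --pt "-0.5 -0.16 0.3 0 0 0 1" --pt "0 0 0.5 0.305 -0.953 0 1" --pt "0 0 0.5 0.305 -0.953 0 1" --pt "0 0.2 0.5 0.305 -0.953 0 1" --pt "0 0.5 0.1 0.305 -0.953 0 1" --pt "0.1 0.6 0 0.305 -0.953 0 1" --pt "0.1 0.7 0 0.305 -0.953 0 1"

```text
t: 27.1
tcp_pos: [0.39, -0.0132, 0.1625]
tcp_rot: [3.104, 0.485, 0.007]
force: [0.7, -0.6, 0.1]
opening: 0.078
grip_force: 58.8
```

apply_moves --pt "0.2 0.7 0 0 0 1 1" --pt "0.2 0.7 0 0 0 1 1" --pt "0.2 0.7 0 0 0 1 1" --pt "0.2 0.7 0 0 0 1 1" --pt "0.2 0.7 0 0 0 1 1" --pt "0.2 0.7 0 0 0 1 1" --pt "0.2 0.7 0 0 0 1 1" --pt "0.2 0.7 0 0 0 1 1" --pt "0.2 0.7 0 0 0 1 1" --pt "0.1 0 0 0 0 1 1"

```text
t: 28.35
tcp_pos: [0.4668, 0.2396, 0.1623]
tcp_rot: [2.603, 1.759, 0.002]
force: [1.0, -0.5, 0.0]
opening: 0.076
grip_force: 58.8
```

apply_moves --pt "0.1 0 0 0 0 1 1" --pt "0.1 0 0 0 0 0.8 1" --pt "0 0 -0.5 0 0 0 1" --pt "0 0 -0.5 0 0 0 1" --pt "0 0 0 0 0 0 1" --pt "0 0 0 0 0 0 1"

```text
t: 29.1
tcp_pos: [0.475, 0.2383, 0.1225]
tcp_rot: [2.462, 1.951, 0.001]
force: [-0.3, 0.5, 0.3]
opening: 0.078
grip_force: 58.8
```

```bash
python3 - <<'E'
from h import *
from scipy.spatial.transform import Rotation as R
s=bot.read_state();print(s["tcp_pos"],s["t"],R.from_rotvec(s["tcp_rot"]).as_matrix().round(3).tolist())
p,d,K,T=grab("wrist"); cv2.imwrite("pics/w5.png",p[...,::-1])
W=world(d,K,T); m=(W[...,2]<.014)&(W[...,2]>.004); hsv=cv2.cvtColor(p,cv2.COLOR_RGB2HSV); m&=(hsv[...,0]>95)&(hsv[...,0]<125)&(hsv[...,1]>120)
print("notebook",cv2.minAreaRect((W[m][:,:2]*1000).astype(np.float32)))
E
```

```text
[0.47504803 0.23827042 0.12253947] 29.1 [[0.228, 0.974, 0.001], [0.974, -0.228, 0.0], [0.0, 0.001, -1.0]]
notebook ((529.5350341796875, 265.834228515625), (252.35792541503906, 108.06607055664062), 10.931396484375)
```

View pics/w5.png

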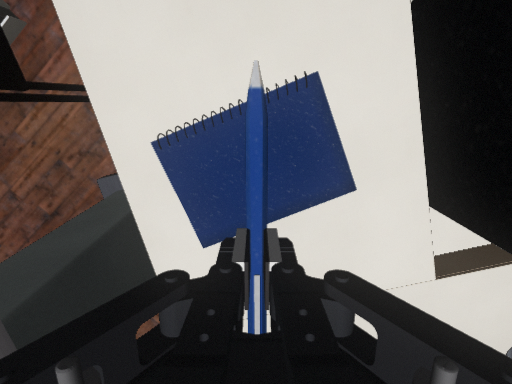

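The pen is level above the notebook with its tip at (256,62), the same way round as at the start. I'll go back to the pick-up spot and lower it.

apply_moves --pt "0.22 0.12 -0.6 0 0 0 1" --pt "0 0 -0.9 0 0 0 1" --pt "0 0 -0.6 0 0 0 1" --pt "0 0 -0.35 0 0 0 1" --pt "0 0 -0.15 0 0 0 1" --pt "0 0 -0.08 0 0 0 1" --pt "0 0 0 0 0 0 1"

```text
t: 30.02
tcp_pos: [0.4844, 0.2436, 0.0149]
tcp_rot: [2.461, 1.952, 0.002]
force: [-0.5, 0.1, -0.2]
opening: 0.08
grip_force: 58.8
```

apply_moves --pt "0 0 -0.03 0 0 0 1" --pt "0 0 -0.03 0 0 0 1" --pt "0 0 0 0 0 0 1" --pt "0 0 0 0 0 0 0.5" --pt "0 0 0 0 0 0 0" --pt "0 0 0 0 0 0 -0.3" --pt "0 0 0 0 0 0 -0.3" --pt "0 0 0.4 0 0 0 -0.3" --pt "0 0 1 0 0 0 -0.3" --pt "0 0 1 0 0 0 -0.3"

```text
t: 31.28
tcp_pos: [0.4838, 0.2434, 0.1098]
tcp_rot: [-2.462, -1.952, 0.0]
force: [0.7, -0.4, 0.5]
opening: 0.65
grip_force: 0.0
```

apply_moves --pt "0 -0.4 1 0 0 0 -0.3" --pt "0 -0.4 1 0 0 0 -0.3" --pt "0 -0.4 1 0 0 0 -0.3" --pt "0 0 0.5 0 0 0 -0.3" --pt "0 0 0 0 0 0 -0.3" --pt "0 0 0 0 0 0 -0.3"

```text
t: 32.02
tcp_pos: [0.4831, 0.1953, 0.2476]
tcp_rot: [-2.461, -1.952, 0.001]
force: [-0.1, 0.1, -0.4]
opening: 0.651
grip_force: 0.0
```

```bash
python3 - <<'E'
from h import *
p,d,K,T=grab("wrist"); t,_,_,_=grab("top"); s,_,_,_=grab("side")
im=np.vstack([p[...,::-1],np.hstack([cv2.resize(t[130:300,140:420,::-1],(256,192)),cv2.resize(s[...,::-1],(256,192))])])
cv2.imwrite("pics/f.png",im); print(bot.read_state()["t"])
W=world(d,K,T); m=(W[...,2]>.058)&(W[...,2]<.071)&(W[...,0]<.75)&(W[...,1]<.1); print(m.sum())
E
```

```text
32.175
1709
```

View pics/f.png

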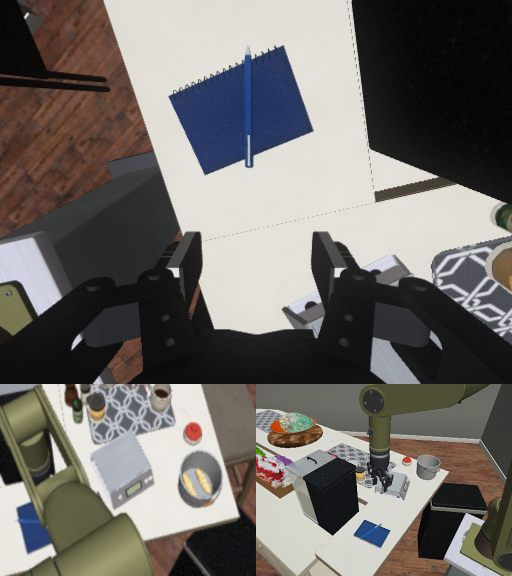

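The pen lies on the notebook from (249,48) to (249,165), both cobs are in the caddy, the pan is empty, the scale looks unmoved, and the arm touches nothing.

```bash
python3 -c "
from workcell import bot
print(bot.finish_job())"
```

```text
the job is handed in; nothing more can be done
None
```

I put both cobs in the caddy, held the zero key in for over 2 s at about 5.6–6 N with the pan empty, laid the pen back on the notebook and handed the job in at about 32 s; no verdict came back.

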